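Clear the runway and draw out the ball-retriever pole

TASK

Mud chips lie on the runway plate of the clamped telescopic ball-retriever pole. Pick up the scraper block and wipe all three chips off the plate with it (do not touch the chips with the gripper), then stand the block upright on the bench, press the pole's release button fully down, take the upright handle and pull the pole out past its first stop to its second stop. It springs back if let go, so finish while still gripping the handle and holding the pole fully extended; leave the bottle, the ball and the two bails where they are.

Things in the scene. Friction and masses are not known exactly. Their poses are not given: they have to be found in the camera images.
- runway_centre (a point): Centre of the top face of the fixed aluminium runway plate: 116 mm (its x) by 165 mm (its y), 12 mm thick, on the bench. The axes are those of the whole fixed rig: z up, +y the way the pole draws out, x across. The pole lies on x = 0, its axis 32 mm above the bench; the upright handle starts at y = -117 mm, short of the plate's near edge (y = -82 mm), and travels over the plate.
- handle_grip (a point): Grip point on the axis of the upright black handle at the pole's end, 80 mm above the bench. Rounded post 36 mm (x) by 22 mm (y, the pulling direction; axes as the runway's), top 95 mm above the bench. Below 43 mm the pole joins it on its -y side. It slides only along +y, 130 mm in all; its shoe passes 4 mm above the plate.
- pole_inner (a joint): Draw-out of the thin inner section, 0 (home) to 0.070 m (first stop). It moves first, against a spring of 2 to 4 N, and springs back when let go. Locked until the release button is down.
- pole_outer (a joint): Draw-out of the thicker section, 0 to 0.060 m (second stop). It follows after the inner one has reached its stop, and takes about 8 to 9 N; so at the second stop the handle stands 0.130 m from home, with the two joints at 0.070 and 0.060.
- button_top (a point): Centre of the top of the round grey release button, 22 mm across, 85 mm behind (-y) the handle's home, top 65 mm above the bench when up, in a 34 mm square housing 51 mm high on the fixed black tube (28 mm across, in a 44 mm wide clamp; it starts 45 mm behind the handle, is 170 mm long, and ends in an upright wire ball loop 104 mm high). Press straight down.
- release (a joint): Button travel, 0 up to 0.008 m fully down. It takes about 4 N, has no return spring and stays down; the pole is free from 5 mm on.
- scraper_centre (a point): Centre of the loose wooden scraper block, 40 mm above its underside. Foot 124 mm (its x) by 26 mm (y) by 22 mm high; on it a grip ridge 70 mm (x) by 18 mm (y) reaching 80 mm above the underside. Stands upright on the bench at the start, between the robot and the pole; about 0.22 kg.
- chip0_centre (a point): Centre of a loose mud chip, 18 x 13 x 7 mm, lying flat on the runway plate, on its far (+y) half (centre at y = -3 to 53 mm in the runway's frame).
- chip1_centre (a point): Centre of the second mud chip, same size.
- chip2_centre (a point): Centre of the third mud chip, same size.
- bottle: Aluminium bottle with black cap, 68 mm across, 210 mm tall, standing well beyond the far (+y) end of the plate; origin at its underside. Leave alone.
- ball_center (a point): Centre of a scuffed red ball, 72 mm across, sitting in a fixed rubber ring. Leave alone.
- bail0: Turned wooden bail, 106 mm long (its x), 19 mm thick, lying on the bench; origin at its underside. Leave alone.
- bail1: The other wooden bail, same size. Leave alone.
Not all that is in view belongs to the job. Of the things that look like the part that bears scraper_centre, take the one that is nearest to the robot's base at the start.

How it is judged (in metres and radians):
On the way, in this order (a step that is already met when the one before it is completed fails the run):
1. all three chips are off the runway plate while the scraper block is in the gripper (height (world z) of each of chip0_centre, chip1_centre, chip2_centre below 0.0115 m and contact force between the fingers and scraper above 1 N), for 0.1 s.
2. the scraper block stands let go on the bench (height (world z) of scraper_centre below 0.044 m and angle between scraper_centre's own z axis and vertical below 0.15 rad and contact force between the fingers and scraper below 0.1 N), for 0.1 s.
3. the release button is pressed down (value of joint release above 0.006 m), for 0.1 s.
4. the pole has reached its first stop, drawn by the handle (value of joint pole_inner above 0.06 m and contact force between the fingers and pole_inner above 1 N), for 0.1 s.
At the end, for the whole second after the job is handed in: The gripper still grips the handle (over 1 N) and holds the pole at its second stop (inner section beyond 62 of 70 mm, outer beyond 53 of 60 mm), button down beyond 6 mm, all three chips off the plate, the scraper block standing upright (within 0.15 rad), let go and at rest on the bench (all of step 2 and value of joint pole_inner above 0.062 m and value of joint pole_outer above 0.053 m and value of joint release above 0.006 m and contact force between the fingers and pole_inner above 1 N and height (world z) of each of chip0_centre, chip1_centre, chip2_centre below 0.0115 m and linear speed of scraper below 0.02 m/s and contact force between the arm and scraper below 0.1 N); the arm keeps its last pose, push and grip.
It fails at once if the gripper touches a chip (contact force between the fingers and chip0 above 0.3 N or contact force between the fingers and chip1 above 0.3 N or contact force between the fingers and chip2 above 0.3 N).
It fails at once if the bottle, the ball or a bail is moved by more than 20 mm (distance of any of bottle, ball_center, bail0, bail1 from where it was at the start of the episode above 0.02 m).
It also fails if it takes over 67 s, if anything falls off the work surface, if the arm or the gripper's body presses on something with over 40 N, if the wrist force passes 120 N, or if a joint passes its speed limit or range.

ROBOT

A 6-joint arm with a two-finger parallel gripper is mounted at the origin on the work surface. World frame = base frame: x ahead of the robot, y to its left, z up, the work surface at z = 0. Lengths are in m, angles in degrees, forces in N, time in s.
With the tool pointing down it reaches from about 0.4 to 0.825 m from the base axis. Payload 7 kg.
Tool frame: the origin (TCP) lies on the front face of the gripper's body, between the roots of the fingers; the fingertips stand 66 mm ahead of it and the grasp point (between the pads) lies 47 mm ahead of it (ctrl.grasp_offset is the z of the grasp point in the tool frame, in m); z points along the fingers, y is the direction in which the jaws open and shut (so a half turn about z gives the same grasp; the last joint's range is limited). The gripper opens to 88 mm and grips with 3 to 60 N. Pads are 19 mm wide; open, the fingers measure 130 mm over their backs; the gripper's body (78 mm by 193 mm) begins 47 mm behind the grasp point.
Start: joints at [-54.826, 20.546, 0.682, 0, -70.136, -16.507], TCP at [0.216, -0.639, 0.292] pointing down, gripper open.
Joint ranges: [-176.03, 176.03], [-82.01, 121.73], [-58.28, 71.71], [-173.87, 95.51], [-174.79, -0.11], [-173.66, 173.66]. Speed limits (degrees/s): [136.94, 136.94, 172.46, 180, 180, 180].

INTERFACE

Orientations are given as [roll, pitch, yaw] about the fixed x, y, z axes, in that order (R = Rz(yaw) Ry(pitch) Rx(roll)).
In Python, from plant import ctrl gives the robot as it stands.
- The arm moves only by the shell command python3 -m creep 'ROWS'. ROWS is JSON, a list of rows, each a list of 7 numbers: the turn, a rotation vector about the tool's x, y, z in rad, then the shift along the tool's x, y, z in m, then the opening, from 0 (shut) to 1 (fully open). In form: [[wx, wy, wz, dx, dy, dz, grip], ...]. A call has 1 to 12 rows; each row is the pose to reach, as a shift and turn from the pose commanded when the call began, along the tool's axes at that moment; what a row does not reach only later rows make up. A row lasts 1/12 s, in which the tool goes at most 41.7 mm and 7.16 degrees, less where a joint would pass 70% of its speed; a pose out of reach is approached as far as the arm can. A call with a gripper value outside its range is refused whole. The fingers move at their own pace and stop on an object; the grip force is fixed at half the most. Time passes only in rows, so rows that repeat a pose let the fingers close. It gives the time, the measured TCP pose, the force and the opening at its end, in the units of the state.
- ctrl.get_obs(): the state, without advancing time (a new reading comes with each control period).
- ctrl.snapshot(name): name is "scene" or "side" or "wrist"; returns the picture (400x640x3 uint8, blue, green, red); there is no depth.
- ctrl.camera_model(name): a dict with "K" (3x3 intrinsics, pixels), "distortion" ([k1, k2, p1, p2, k3] as OpenCV has them; the pictures are not rectified), "rvec" (rotation vector, rad) and "tvec" (3), from world to camera coordinates, as OpenCV has them. Camera axes: x right, y down, z forward; pixel columns grow to the right and rows downward; lengths in m; the calibration is good to about 2 mm. A picture is of the moment at which its call begins: read the wrist's pose just before it. camera_model takes no time and is no camera call; for the wrist camera it gives the pose at the moment of the call.
- ctrl.close_job(): hands the job in, once; it reports no verdict.
The state is a dict: "clock": time; "joint_pos": joint angles; "qvel": joint speeds; "tau": joint torques, N m; "tool_pos": TCP position; "orientation": TCP orientation; "force": force on the tool from outside, world axes, zero at the start; "moment": the same for the moment, N m; "opening": finger opening in m.
Only numpy, scipy, OpenCV 4.12 (cv2) and the standard library are available. Lean on these libraries where they do the work, as an engineer would, in place of code of your own. Each camera call takes 0.05 s, during which the arm holds its last target.

## Working session

There is one attempt and no reset: what is moved stays moved. The work goes in short steps, Python scripts to look and compute and a shell command to move; the robot and the scene stay as the last step left them, time stands still between calls to the robot, and variables do not carry over. Pictures are saved under pics/ and viewed, and the job is handed in when it is done.

```bash
ls; mkdir -p pics; python3 - <<'E'
from plant import ctrl
import cv2
print(ctrl.get_obs(), ctrl.grasp_offset)
for n in ("scene","side","wrist"):
    m=ctrl.camera_model(n); print(n,m)
    cv2.imwrite(f"pics/{n}0.png",ctrl.snapshot(n))
E
```

```text
pics
{'clock': 0.0, 'joint_pos': array([-5.48266891e+01,  2.05914239e+01,  6.33943356e-01, -2.00965014e-02,
       -7.01362078e+01, -1.65054921e+01]), 'qvel': array([-0.01977552,  0.02599955,  0.02175947, -0.00905329,  0.05636879,
       -0.02696993]), 'tau': array([ 2.29201636e-03, -5.82713521e+01,  2.93057370e+01,  6.99725837e+00,
        6.87906679e-03, -1.13666247e-04]), 'tool_pos': array([ 0.21589966, -0.63913748,  0.29122409]), 'orientation': array([ 1.79904804e+02, -8.50663366e-03, -1.61339018e+02]), 'force': array([-0.45424854, -0.487031  ,  0.84189176]), 'moment': array([ 0.0074632 ,  0.04428597, -0.00146426]), 'opening': 0.08767238480144075} 0.0468
scene {'K': array([[482.19421399,   0.        , 316.88790527],
       [  0.        , 482.19421399, 204.84674595],
       [  0.        ,   0.        ,   1.        ]]), 'distortion': array([-0.13627213,  0.        ,  0.        ,  0.        ,  0.        ]), 'rvec': array([ 0.84746592,  2.42785716, -1.24245751]), 'tvec': array([ 0.43218069, -0.09028427,  1.72026076])}
side {'K': array([[412.37417917,   0.        , 316.49989621],
       [  0.        , 412.37417917, 192.03122495],
       [  0.        ,   0.        ,   1.        ]]), 'distortion': array([0.02808748, 0.        , 0.        , 0.        , 0.        ]), 'rvec': array([ 0.28707215, -2.67339001,  1.42275895]), 'tvec': array([0.47898796, 0.1540707 , 1.1310281 ])}
wrist {'K': array([[341.97068201,   0.        , 321.47556081],
       [  0.        , 341.97068201, 204.23806151],
       [  0.        ,   0.        ,   1.        ]]), 'distortion': array([-0.04434677,  0.        ,  0.        ,  0.        ,  0.        ]), 'rvec': array([-1.7239017 , -2.39902485, -0.34912931]), 'tvec': array([ 0.67536106, -0.03525641,  0.39085521])}
```

View pics/scene0.png

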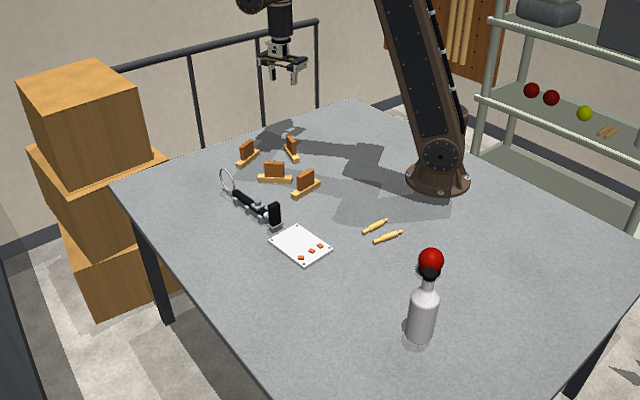

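View pics/side0.png

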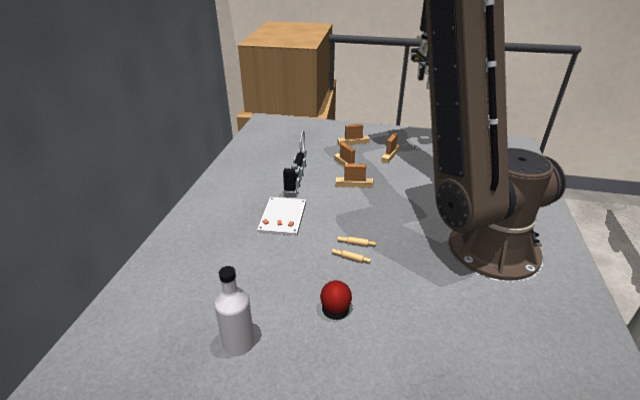

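View pics/wrist0.png

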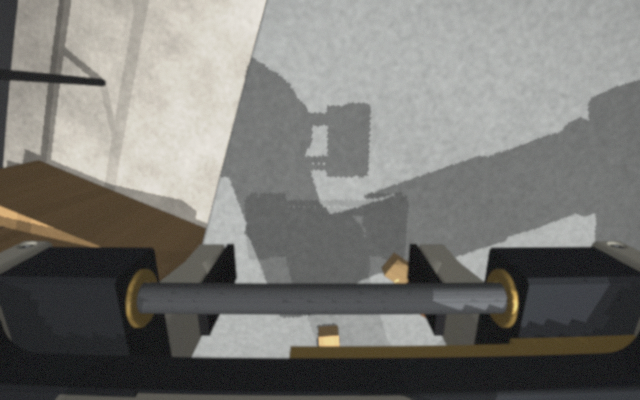

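```bash
cat > h.py <<'E'
import numpy as np, cv2
from plant import ctrl
def ray(m,uv):
    K,d=m["K"],m["distortion"]; R,_=cv2.Rodrigues(m["rvec"]); t=np.array(m["tvec"]).ravel()
    p=cv2.undistortPoints(np.array(uv,float).reshape(-1,1,2),K,d).reshape(-1,2)
    D=np.c_[p,np.ones(len(p))]@R
    return -R.T@t, D/np.linalg.norm(D,axis=1)[:,None]
def onz(m,uv,z):
    c,D=ray(m,uv); return c+D*((z-c[2])/D[:,2])[:,None]
def proj(m,P): return cv2.projectPoints(np.array(P,float).reshape(-1,1,3),m["rvec"],m["tvec"],m["K"],m["distortion"])[0].reshape(-1,2)
def tri(ms,uvs):
    A=np.zeros((3,3));b=np.zeros(3)
    for m,u in zip(ms,uvs):
        c,D=ray(m,[u]);Q=np.eye(3)-np.outer(D[0],D[0]);A+=Q;b+=Q@c
    return np.linalg.solve(A,b)
def comps(img,lo,hi,amin=8):
    k=cv2.inRange(cv2.cvtColor(img,cv2.COLOR_BGR2HSV),np.array(lo),np.array(hi))
    n,l,s,c=cv2.connectedComponentsWithStats(k)
    return [(c[i].round(1),s[i].tolist(),l==i) for i in range(1,n) if s[i][4]>=amin]
E
python3 - <<'E'
from h import *
for n,r in (("scene",(200,120,360,290)),("side",(240,110,420,280))):
    im=cv2.imread(f"pics/{n}0.png");x0,y0,x1,y1=r
    cv2.imwrite(f"pics/{n}0c.png",cv2.resize(im[y0:y1,x0:x1],None,fx=3.5 if n=="side" else 3.5,fy=3.5,interpolation=cv2.INTER_CUBIC)[:600])
m=ctrl.camera_model("scene"); s=ctrl.camera_model("side")
print("scene ridges z.05",onz(m,[(248,150),(291,147),(274,170),(306,182)],.05).round(3))
print("side",onz(s,[(353,131),(391,145),(346,152),(355,173)],.05).round(3))
E
```

```text
scene ridges z.05 [[ 0.456 -0.539  0.05 ]
 [ 0.318 -0.453  0.05 ]
 [ 0.46  -0.357  0.05 ]
 [ 0.419 -0.224  0.05 ]]
side [[ 0.461 -0.547  0.05 ]
 [ 0.307 -0.458  0.05 ]
 [ 0.462 -0.369  0.05 ]
 [ 0.41  -0.232  0.05 ]]
```

View pics/scene0c.png

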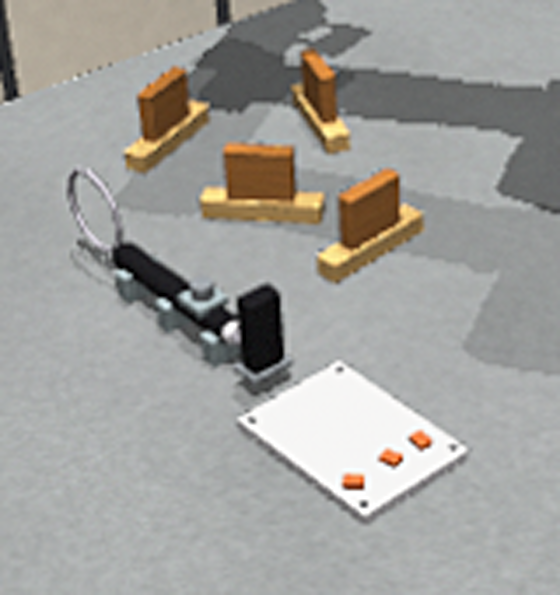

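View pics/side0c.png

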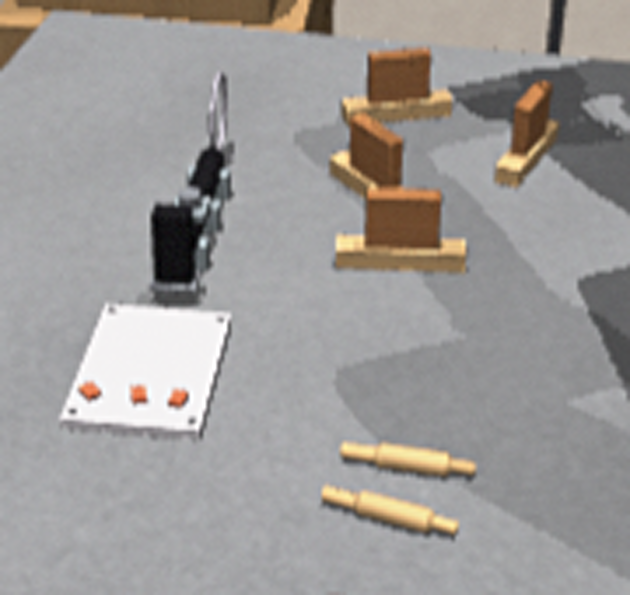

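```bash
python3 - <<'E'
from h import *
from scipy.spatial.transform import Rotation as Ro
for n in("scene","side"):
    im=cv2.imread(f"pics/{n}0.png");m=ctrl.camera_model(n)
    for c,s,k in comps(im,(0,0,215),(180,25,255),300):
        if s[0]>350 or s[1]<150: continue
        cn=cv2.findContours(k.astype(np.uint8),0,2)[0]; cn=max(cn,key=cv2.contourArea)
        q=cv2.approxPolyDP(cv2.convexHull(cn),4,True).reshape(-1,2); print(n,c,s,q.tolist()); P=onz(m,q,.012); print(P.round(3),P.mean(0).round(4))
    for c,s,k in comps(im,(3,120,150),(14,255,255),5):
        if s[0]>240 and s[0]<340 and s[1]>200 and s[1]<260: print("chip",c,s[4],onz(m,[c],.017).round(4))
o=ctrl.get_obs();m=ctrl.camera_model("wrist");R=cv2.Rodrigues(m["rvec"])[0]
Rt=Ro.from_euler("xyz",o["orientation"],degrees=True).as_matrix()
print("cam in tool",Rt.T@(-R.T@m["tvec"]-o["tool_pos"]),"\n",(Rt.T@R.T).round(3)); print("tool",Rt.round(3))
E
```

```text
scene [299.6 243.9] [268, 223, 65, 44, 1328] [[268, 239], [297, 223], [332, 248], [303, 266]]
[[ 0.662 -0.095  0.012]
 [ 0.548 -0.102  0.012]
 [ 0.538  0.058  0.012]
 [ 0.65   0.066  0.012]] [ 0.5994 -0.0184  0.012 ]
chip [319.9 244.9] 16 [[0.5606 0.0292 0.017 ]]
chip [311.3 250.3] 15 [[0.5948 0.0323 0.017 ]]
chip [300.4 256.9] 17 [[0.6364 0.0353 0.017 ]]
side [282.3 214. ] [257, 197, 49, 36, 1169] [[270, 197], [305, 200], [296, 232], [257, 229]]
[[ 0.661 -0.091  0.012]
 [ 0.549 -0.098  0.012]
 [ 0.536  0.06   0.012]
 [ 0.649  0.071  0.012]] [ 0.5988 -0.0144  0.012 ]
side [228.7 304.5] [216, 296, 25, 18, 326] [[239, 299], [240, 308], [230, 313], [216, 306], [223, 296]]
[[0.605 0.326 0.012]
 [0.593 0.35  0.012]
 [0.61  0.368 0.012]
 [0.649 0.356 0.012]
 [0.645 0.325 0.012]] [0.6202 0.3451 0.012 ]
chip [265.2 221.2] 13 [[0.6349 0.0377 0.017 ]]
chip [279.1 222.3] 11 [[0.5939 0.034  0.017 ]]
chip [290.6 223.4] 13 [[0.5599 0.0319 0.017 ]]
cam in tool [ 0.07796633 -0.00092373 -0.09264891] 
 [[-0.001 -0.959 -0.284]
 [ 1.    -0.001 -0.001]
 [ 0.    -0.284  0.959]]
tool [[-0.947 -0.32  -0.001]
 [-0.32   0.947  0.001]
 [ 0.     0.001 -1.   ]]
```

The plate centre is near (0.599,-0.016), with yaw about 4°. There are four scraper-like blocks in the scene picture: (248,152), (291,148), (274,172) and (306,184), at 0.71, 0.55, 0.59 and 0.47 m from the base. The one at (306,184) is nearest, so that is the scraper. I'll move the wrist camera over it to confirm and measure.

```bash
python3 -m creep '[[0,0,0.256,-0.394,0.309,0,1],[0,0,0.256,-0.394,0.309,0,1],[0,0,0.256,-0.394,0.309,0,1],[0,0,0.256,-0.394,0.309,0,1],[0,0,0.256,-0.394,0.309,0,1],[0,0,0.256,-0.394,0.309,0,1],[0,0,0.256,-0.394,0.309,0,1],[0,0,0.256,-0.394,0.309,0,1],[0,0,0.256,-0.394,0.309,0,1],[0,0,0.256,-0.394,0.309,0,1],[0,0,0.256,-0.394,0.309,0,1],[0,0,0.256,-0.394,0.309,0,1]]'
python3 -m creep '[[0,0,0,0,0,0,1],[0,0,0,0,0,0,1],[0,0,0,0,0,0,1],[0,0,0,0,0,0,1]]'
python3 - <<'E'
from h import *
m=ctrl.camera_model("wrist"); im=ctrl.snapshot("wrist"); cv2.imwrite("pics/w1.png",im); np.save("w1.npy",m,allow_pickle=True)
o=ctrl.get_obs();print(o["clock"],o["tool_pos"],o["orientation"])
E
```

```text
clock: 1.15
tool_pos: [0.4893, -0.2212, 0.2923]
orientation: [180.0, 0.0, -176.0]
force: [0.6, -0.4, 0.6]
opening: 0.0878
clock: 1.48
tool_pos: [0.4881, -0.2238, 0.292]
orientation: [180.0, -0.0, -176.0]
force: [0.2, -0.7, -0.0]
opening: 0.0881
1.5333 [ 0.48803085 -0.22409075  0.29206515] [ 1.79998312e+02 -2.22319259e-02 -1.76082151e+02]
```

View pics/w1.png

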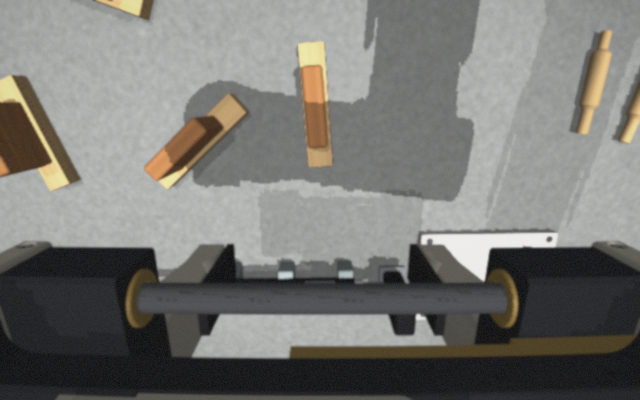

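```bash
python3 - <<'E'
from h import *
im=cv2.imread("pics/w1.png"); cv2.imwrite("pics/w1c.png",cv2.resize(im[30:180,250:390],None,fx=4,fy=4,interpolation=cv2.INTER_CUBIC))
E
```

```text
(no output)
```

View pics/w1c.png

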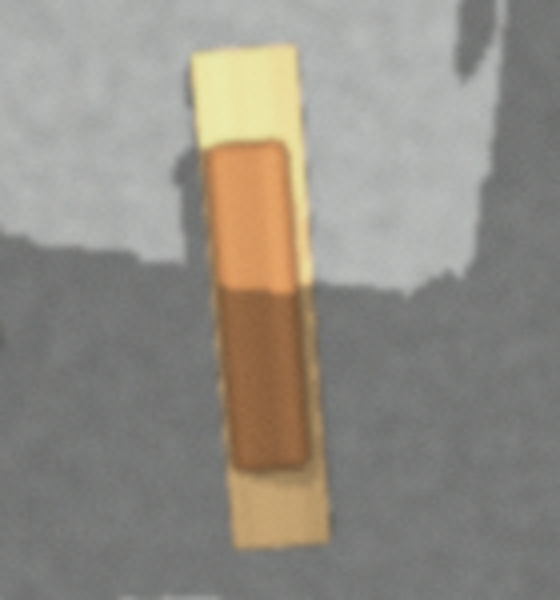

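The enlarged crop shows an upright block. The foot corners are at about (298,44), (324,42), (332,165) and (308,167), and the orange ridge is on top. It's the nearest of the four.

```bash
python3 - <<'E'
from h import *
m=np.load("w1.npy",allow_pickle=True).item()
for q,z in (([(192,55),(297,47),(329,541),(234,549)],.022),([(207,147),(286,142),(308,467),(232,469)],.08)):
    P=onz(m,np.array(q)/4+[250-.4,30-.4],z)[:,:2]; c=P.mean(0)
    a=(P[0]+P[1]-P[2]-P[3])/2; b=(P[1]+P[2]-P[0]-P[3])/2
    print(P.round(4).tolist(),"c",c.round(4),"L",np.linalg.norm(a),np.linalg.norm(b),"yaw",np.degrees(np.arctan2(-a[1],-a[0])),np.degrees(np.arctan2(-b[0],b[1])))
    P=q=None
o=ctrl.get_obs();print(o["tool_pos"])
E
```

```text
[[0.3555, -0.2577], [0.352, -0.2321], [0.4733, -0.2151], [0.4772, -0.2403]] c [ 0.4145 -0.2363] L 0.12272191342622066 0.025655071314639368 yaw 8.067523028164189 8.324548636753432
[[0.382, -0.2493], [0.3799, -0.2329], [0.4471, -0.2234], [0.4487, -0.2402]] c [ 0.4144 -0.2364] L 0.06755921272629807 0.016687545056006052 yaw 7.879283388304747 6.317710567516658
[ 0.48803085 -0.22409075  0.29206515]
```

```bash
python3 -m creep '[[0,0,-0.07,0.074,-0.007,0,1],[0,0,-0.07,0.074,-0.007,0.02,1],[0,0,-0.07,0.074,-0.007,0.05,1],[0,0,-0.07,0.074,-0.007,0.08,1],[0,0,-0.07,0.074,-0.007,0.105,1],[0,0,-0.07,0.074,-0.007,0.125,1],[0,0,-0.07,0.074,-0.007,0.125,1],[0,0,-0.07,0.074,-0.007,0.125,1]]'
python3 - <<'E'
from h import *
o=ctrl.get_obs();print(o["clock"],o["tool_pos"],o["orientation"])
E
```

```text
clock: 2.2
tool_pos: [0.4145, -0.2362, 0.1669]
orientation: [180.0, -0.1, -172.1]
force: [0.8, 0.2, 0.1]
opening: 0.0876
2.2 [ 0.41446809 -0.23619503  0.16688628] [ 1.79980163e+02 -1.29318677e-01 -1.72083745e+02]
```

```bash
python3 -m creep '[[0,0,0,0,0,0.02,1],[0,0,0,0,0,0.04,1],[0,0,0,0,0,0.055,1],[0,0,0,0,0,0.062,1],[0,0,0,0,0,0.062,1],[0,0,0,0,0,0.062,0],[0,0,0,0,0,0.062,0],[0,0,0,0,0,0.062,0],[0,0,0,0,0,0.062,0],[0,0,0,0,0,0.062,0],[0,0,0,0,0,0.062,0],[0,0,0,0,0,0.062,0]]'
python3 -m creep '[[0,0,0,0,0,0,0],[0,0,0,0,0,0,0],[0,0,0,0,0,0,0],[0,0,0,0,0,0,0]]'
python3 - <<'E'
from h import *
m=ctrl.camera_model("wrist"); im=ctrl.snapshot("wrist"); cv2.imwrite("pics/w2.png",im)
o=ctrl.get_obs();print(o["clock"],o["tool_pos"],o["orientation"],o["force"],o["opening"])
E
```

```text
clock: 3.2
tool_pos: [0.4155, -0.2353, 0.1054]
orientation: [-180.0, 0.0, -172.0]
force: [0.6, 0.5, -0.6]
opening: 0.046
clock: 3.53
tool_pos: [0.4154, -0.2353, 0.1051]
orientation: [180.0, -0.0, -172.0]
force: [-0.6, 0.1, 0.2]
opening: 0.0197
3.5833 [ 0.41531411 -0.23533108  0.10509259] [ 1.79995632e+02 -1.09356674e-02 -1.71990573e+02] [0.2278583  0.40529543 0.4271154 ] 0.017993636764119535
```

View pics/w2.png

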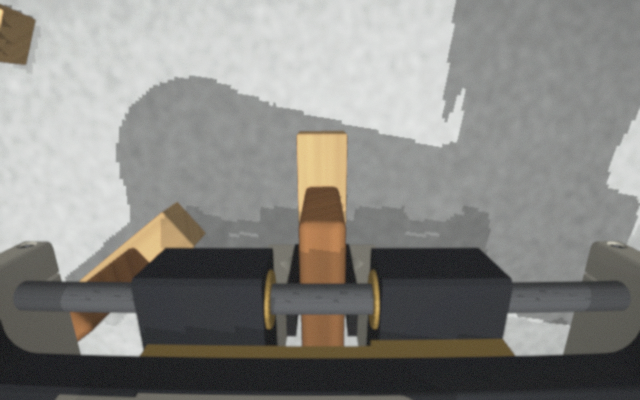

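```bash
python3 -m creep '[[0,0,0,0,0,0,0],[0,0,0,0,0,0,0],[0,0,0,0,0,-0.01,0],[0,0,0,0,0,-0.03,0],[0,0,0,0,0,-0.055,0],[0,0,0,0,0,-0.08,0],[0,0,0,0,0,-0.105,0],[0,0,0,0,0,-0.12,0],[0,0,0,0,0,-0.13,0],[0,0,0,0,0,-0.13,0]]'
python3 -m creep '[[0,0,0.01,-0.015,0.014,0,0],[0,0,0.02,-0.037,0.034,0,0],[0,0,0.03,-0.062,0.057,0,0],[0,0,0.04,-0.09,0.082,0,0],[0,0,0.05,-0.118,0.108,0,0],[0,0,0.06,-0.146,0.133,0,0],[0,0,0.07,-0.172,0.157,0,0],[0,0,0.07,-0.194,0.177,0,0],[0,0,0.07,-0.207,0.189,0,0],[0,0,0.07,-0.213,0.194,0,0],[0,0,0.07,-0.213,0.194,0,0],[0,0,0.07,-0.213,0.194,0,0]]'
python3 - <<'E'
from h import *
for n in ("wrist","scene","side"):
    m=ctrl.camera_model(n); im=ctrl.snapshot(n); cv2.imwrite(f"pics/{n}3.png",im)
    if n=="wrist": np.save("w3.npy",m,allow_pickle=True)
im=cv2.imread("pics/side3.png"); cv2.imwrite("pics/side3c.png",cv2.resize(im[110:280,220:420],None,fx=3.5,fy=3.5,interpolation=cv2.INTER_CUBIC))
o=ctrl.get_obs();print(o["clock"],o["tool_pos"],o["orientation"],o["force"],o["opening"])
E
```

```text
clock: 4.42
tool_pos: [0.416, -0.2355, 0.2368]
orientation: [-179.9, 0.2, -172.0]
force: [0.9, -0.3, -2.8]
opening: 0.0182
clock: 5.42
tool_pos: [0.5984, -0.0138, 0.2337]
orientation: [-180.0, -0.2, -176.0]
force: [-0.7, -0.5, -2.3]
opening: 0.0182
5.5667 [ 0.59840209 -0.01454593  0.23492132] [-1.79996908e+02 -4.38863077e-02 -1.76060189e+02] [ 1.06721743  0.44845963 -3.14108378] 0.01769487459756414
```

View pics/wrist3.png

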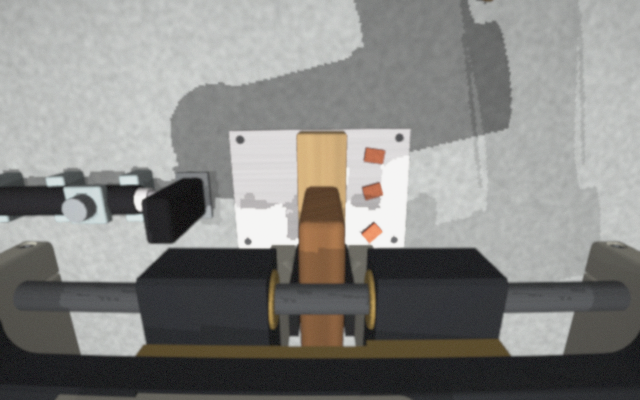

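View pics/side3c.png

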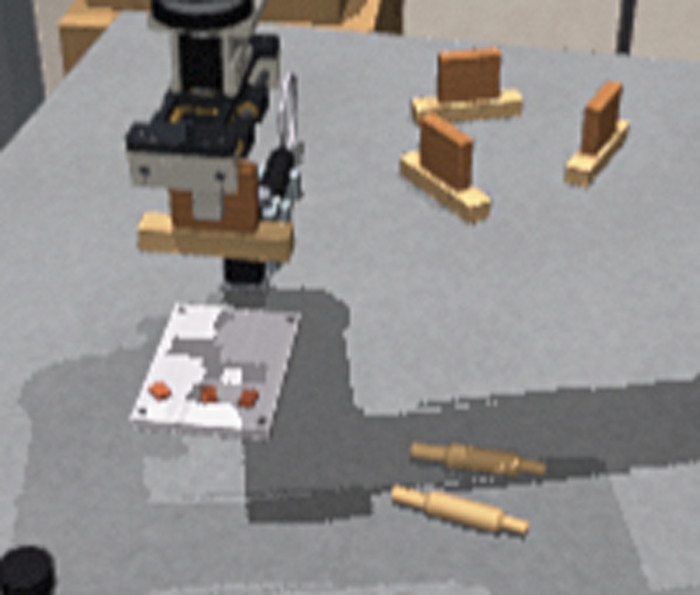

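The scraper is held level over the plate. In the wrist view the chips are at (374,155), (372,190) and (371,232), the plate's near-base corners at (230,131) and (411,129), and the button at (76,208). Next I'll measure these.

```bash
python3 - <<'E'
from h import *
m=np.load("w3.npy",allow_pickle=True).item(); im=cv2.imread("pics/wrist3.png")
P=onz(m,[(230,131),(411,129),(240,140),(399,138),(248,241),(394,240)],.012)[:,:2]; print(P.round(4).tolist())
y=P[1]-P[0]; print("edge L",np.linalg.norm(y),"yaw",np.degrees(np.arctan2(-y[0],y[1])))
for a,b in((2,3),(4,5)):
    y=P[b]-P[a]; print(np.degrees(np.arctan2(-y[0],y[1])))
sc=P[2:].mean(0); print("screw mean",sc)
th=np.radians(4);c=sc;Rr=np.array([[np.cos(th),np.sin(th)],[-np.sin(th),np.cos(th)]])
for uv,s,k in comps(im,(0,120,120),(16,255,255),60):
    if 340<uv[0]<400: 
        w=onz(m,[uv],.0165)[0,:2]; print("chip",uv,w.round(4),(Rr@(w-c)).round(4))
b=onz(m,[(76,207)],.065)[0,:2]; print("button",b,Rr@(b-c))
E
```

```text
[[0.5501, -0.1017], [0.5371, 0.0617], [0.5577, -0.0926], [0.5459, 0.0519], [0.6564, -0.0844], [0.6454, 0.0601]]
edge L 0.16395662724362567 yaw 4.574258808492586
4.663577370000835
4.39265751724768
screw mean [ 0.60133178 -0.01626136]
chip [373.8 155.3] [0.5626 0.0299] [-0.0354  0.0488]
chip [372.  190.8] [0.5958 0.0319] [-0.0022  0.0485]
chip [371.3 232. ] [0.6368 0.0358] [0.039  0.0495]
button [ 0.61417421 -0.21573241] [-0.00110325 -0.19988099]
```

```bash
python3 -m creep '[[0,0,-0.008,-0.0025,0,0.02,0],[0,0,-0.008,-0.0025,0,0.045,0],[0,0,-0.008,-0.0025,0,0.07,0],[0,0,-0.008,-0.0025,0,0.09,0],[0,0,-0.008,-0.0025,0,0.104,0],[0,0,-0.008,-0.0025,0,0.112,0],[0,0,-0.008,-0.0025,0,0.116,0],[0,0,-0.008,-0.0025,0,0.116,0],[0,0,-0.008,-0.0025,0,0.116,0]]'
python3 - <<'E'
from h import *
o=ctrl.get_obs();print(o["clock"],o["tool_pos"],o["orientation"],o["force"],o["opening"])
im=ctrl.snapshot("side"); cv2.imwrite("pics/side4c.png",cv2.resize(im[110:280,220:420],None,fx=3.5,fy=3.5,interpolation=cv2.INTER_CUBIC))
E
```

```text
clock: 6.32
tool_pos: [0.6022, -0.0136, 0.1201]
orientation: [180.0, 0.1, -175.6]
force: [-0.2, 0.6, -2.6]
opening: 0.0177
6.3167 [ 0.60217261 -0.01362593  0.12005721] [ 1.79998958e+02  6.97104789e-02 -1.75552167e+02] [-0.19397146  0.57440344 -2.58886462] 0.017749609393046567
```

View pics/side4c.png

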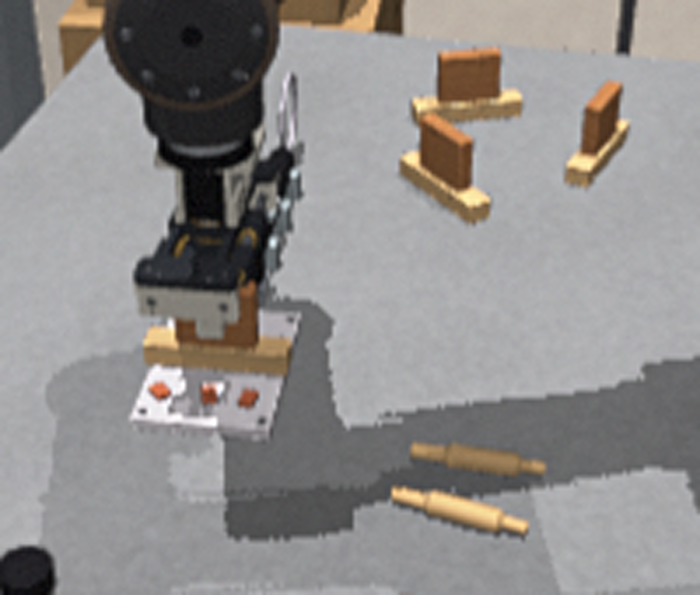

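The block is over the clean half with all three chips ahead of it, and it needs to come down slightly. Then I'll wipe along +y.

```bash
python3 -m creep '[[0,0,0,0,0,0.0015,0],[0,0,0,0,0.004,0.0015,0],[0,0,0,0,0.01,0.0015,0],[0,0,0,0,0.018,0.0015,0],[0,0,0,0,0.026,0.0015,0],[0,0,0,0,0.034,0.0015,0],[0,0,0,0,0.042,0.0015,0],[0,0,0,0,0.05,0.0015,0],[0,0,0,0,0.05,0.0015,0]]'
python3 - <<'E'
from h import *
o=ctrl.get_obs();print(o["clock"],o["tool_pos"],o["orientation"],o["force"],o["opening"])
im=ctrl.snapshot("side"); cv2.imwrite("pics/side5c.png",cv2.resize(im[110:280,220:420],None,fx=3.5,fy=3.5,interpolation=cv2.INTER_CUBIC))
E
```

```text
clock: 7.12
tool_pos: [0.5979, 0.0382, 0.1178]
orientation: [180.0, 0.0, -175.5]
force: [0.2, 0.5, -3.2]
opening: 0.018
7.1167 [0.59794352 0.03824681 0.117762  ] [ 1.79987762e+02  2.45516908e-02 -1.75460287e+02] [ 0.21177107  0.47250998 -3.19938392] 0.017956779548792608
```

View pics/side5c.png

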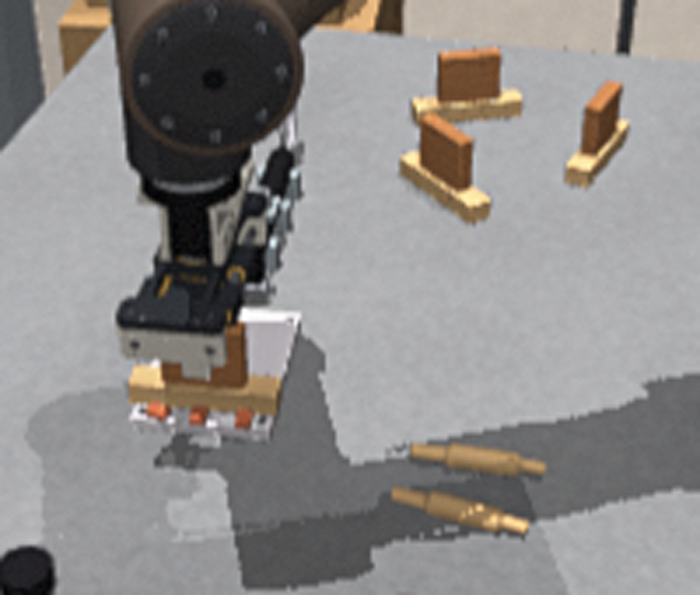

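The chips are moving ahead of the foot, so I'll keep pushing.

```bash
python3 -m creep '[[0,0,0,0,0.004,0,0],[0,0,0,0,0.01,0,0],[0,0,0,0,0.018,0,0],[0,0,0,0,0.026,0,0],[0,0,0,0,0.034,0,0],[0,0,0,0,0.042,0,0],[0,0,0,0,0.048,0,0],[0,0,0,0,0.052,0,0],[0,0,0,0,0.052,0,0],[0,0,0,0,0.052,0,0]]'
python3 - <<'E'
from h import *
o=ctrl.get_obs();print(o["clock"],o["tool_pos"],o["orientation"],o["force"],o["opening"])
im=ctrl.snapshot("side"); cv2.imwrite("pics/side6c.png",cv2.resize(im[150:320,220:420],None,fx=3.5,fy=3.5,interpolation=cv2.INTER_CUBIC))
E
```

```text
clock: 8.0
tool_pos: [0.5936, 0.0886, 0.1174]
orientation: [-180.0, -0.0, -175.5]
force: [-0.4, -0.4, -3.1]
opening: 0.0179
8.0 [0.59364169 0.08856605 0.11739771] [-1.79995957e+02 -2.71551780e-02 -1.75517070e+02] [-0.41543683 -0.43979974 -3.07368324] 0.017850364457231198
```

View pics/side6c.png

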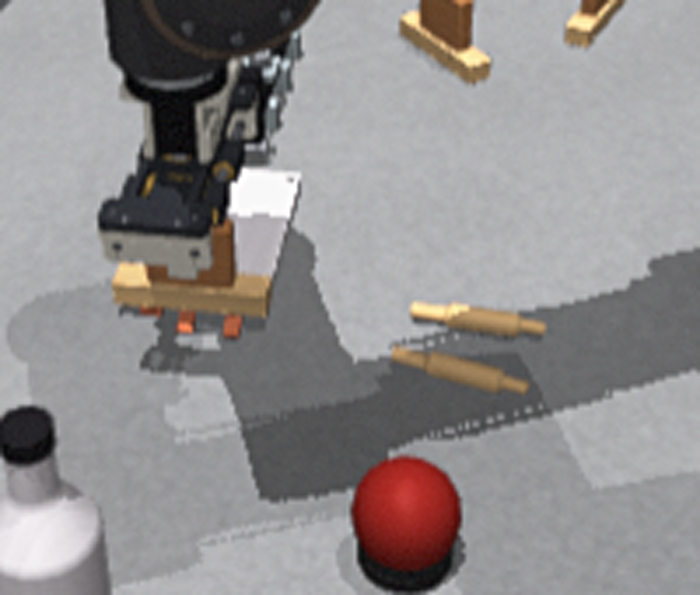

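```bash
python3 -m creep '[[0,0,0,0,0.005,0,0],[0,0,0,0,0.011,0,0],[0,0,0,0,0.016,0,0],[0,0,0,0,0.018,0,0],[0,0,0,0,0.018,0,0],[0,0,0,0,0.018,0,0]]'
python3 -m creep '[[0,0,0,0,0,-0.02,0],[0,0,0,0,0,-0.045,0],[0,0,0,0,0,-0.07,0],[0,0,0,0,0,-0.095,0],[0,0,0,0,0,-0.115,0],[0,0,0,0,0,-0.12,0],[0,0,0,0,0,-0.12,0]]'
python3 - <<'E'
from h import *
o=ctrl.get_obs();print(o["clock"],o["tool_pos"],o["orientation"],o["force"],o["opening"])
for n in ("side","scene","wrist"):
    m=ctrl.camera_model(n); im=ctrl.snapshot(n); cv2.imwrite(f"pics/{n}7.png",im)
    if n=="wrist": np.save("w7.npy",m,allow_pickle=True)
    if n!="wrist":
        for c,s,k in comps(im,(3,120,90),(14,255,255),5):
            if 230<c[0]<340 and 200<c[1]<280: print(n,c,s,onz(m,[c],.0035)[0].round(4))
im=cv2.imread("pics/side7.png"); cv2.imwrite("pics/side7c.png",cv2.resize(im[150:320,220:420],None,fx=3.5,fy=3.5,interpolation=cv2.INTER_CUBIC))
E
```

```text
clock: 8.55
tool_pos: [0.5924, 0.1065, 0.1177]
orientation: [-180.0, -0.0, -175.5]
force: [0.3, -0.1, -3.3]
opening: 0.0182
clock: 9.13
tool_pos: [0.593, 0.1064, 0.2393]
orientation: [179.9, 0.2, -175.6]
force: [0.2, -1.3, -3.5]
opening: 0.0178
9.1333 [0.59301337 0.10638964 0.2392958 ] [ 179.92251985    0.18161564 -175.5514743 ] [ 0.20662769 -1.25750262 -3.47206915] 0.017842007207608115
side [263.  237.4] [260, 236, 7, 4, 24] [0.6242 0.0933 0.0035]
side [272.9 242. ] [271, 240, 5, 5, 22] [0.5911 0.1062 0.0035]
side [286.1 243. ] [284, 241, 5, 5, 22] [0.5541 0.1025 0.0035]
scene [323.1 219.4] [318, 208, 13, 23, 134] [ 0.466  -0.0739  0.0035]
scene [337.6 260.4] [335, 258, 7, 6, 28] [0.5537 0.1021 0.0035]
scene [328.2 266.6] [325, 264, 7, 6, 28] [0.5909 0.1051 0.0035]
scene [316.1 269.3] [313, 267, 7, 6, 29] [0.6243 0.0923 0.0035]
```

View pics/side7c.png

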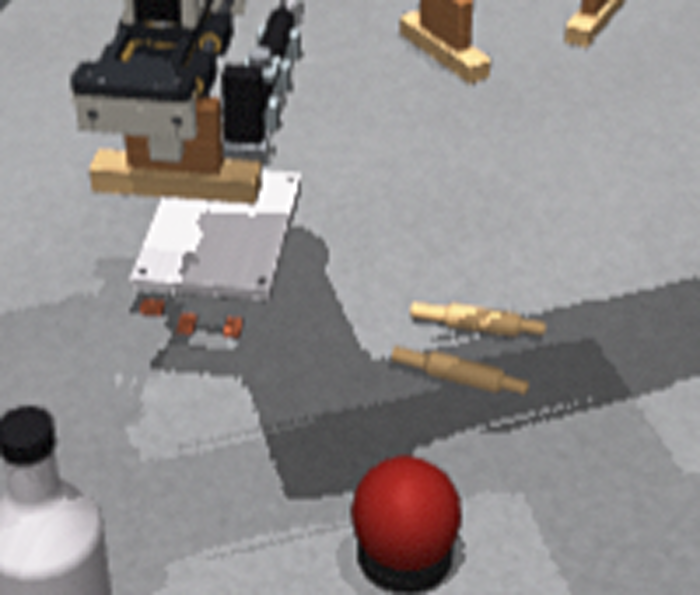

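View pics/wrist7.png

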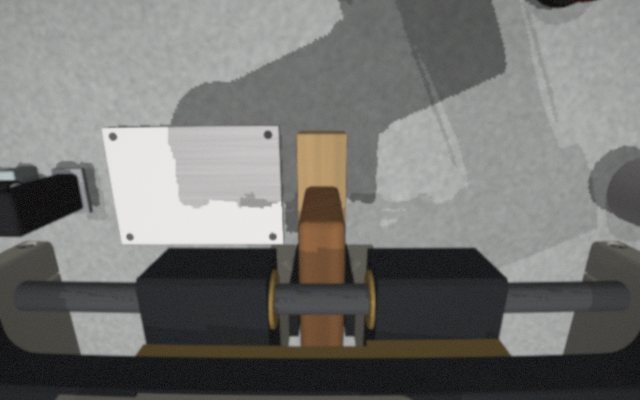

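All three chips lie flat on the bench just past the plate, and both fixed views agree within 1 mm at z = 3.5 mm. Now I'll set the block back near its original spot.

```bash
python3 -m creep '[[0,0,0,0.01,-0.015,0,0],[0,0,0,0.025,-0.038,0,0],[0,0,0,0.044,-0.068,0,0],[0,0,0,0.064,-0.099,0,0],[0,0,0,0.084,-0.13,0,0],[0,0,0,0.104,-0.16,0,0],[0,0,0,0.124,-0.191,0,0],[0,0,0,0.144,-0.222,0,0],[0,0,0,0.164,-0.253,0,0],[0,0,0,0.183,-0.282,0,0],[0,0,0,0.196,-0.302,0,0],[0,0,0,0.203,-0.312,0,0]]'
python3 -m creep '[[0,0,0,0,0,0,0],[0,0,0,0,0,0.02,0],[0,0,0,0,0,0.045,0],[0,0,0,0,0,0.07,0],[0,0,0,0,0,0.092,0],[0,0,0,0,0,0.11,0],[0,0,0,0,0,0.12,0],[0,0,0,0,0,0.126,0],[0,0,0,0,0,0.126,0],[0,0,0,0,0,0.126,0]]'
python3 - <<'E'
from h import *
o=ctrl.get_obs();print(o["clock"],o["tool_pos"],o["orientation"],o["force"],o["opening"])
E
```

```text
clock: 10.28
tool_pos: [0.4115, -0.2226, 0.2363]
orientation: [180.0, -0.2, -175.7]
force: [0.0, 0.0, -3.7]
opening: 0.0181
clock: 11.12
tool_pos: [0.4143, -0.2204, 0.1115]
orientation: [180.0, -0.1, -175.5]
force: [-0.3, 0.9, -2.0]
opening: 0.0176
11.1167 [ 0.41430224 -0.22040081  0.11146161] [ 1.79998641e+02 -5.55941063e-02 -1.75514372e+02] [-0.27817758  0.93322589 -2.01664544] 0.01757834198198695
```

```bash
python3 -m creep '[[0,0,0,0,0,0.003,0],[0,0,0,0,0,0.005,0],[0,0,0,0,0,0.006,0],[0,0,0,0,0,0.0065,0],[0,0,0,0,0,0.0065,0],[0,0,0,0,0,0.0065,0]]'

```

```text
clock: 11.62
tool_pos: [0.4144, -0.2206, 0.1053]
orientation: [-180.0, 0.0, -175.5]
force: [0.3, 0.3, -2.7]
opening: 0.0177
```

```bash
python3 -m creep '[[0,0,0,0,0,0.0004,0],[0,0,0,0,0,0.0008,0],[0,0,0,0,0,0.0008,0]]'

```

```text
clock: 11.87
tool_pos: [0.4145, -0.2206, 0.1051]
orientation: [-180.0, 0.0, -175.5]
force: [-1.6, 1.9, 6.9]
opening: 0.0176
```

```bash
python3 -m creep '[[0,0,0,0,0,-0.0005,0.3],[0,0,0,0,0,-0.0005,0.5],[0,0,0,0,0,-0.0005,0.5],[0,0,0,0,0,-0.0005,0.5],[0,0,0,0,0,-0.0005,0.5],[0,0,0,0,0,-0.0005,0.5],[0,0,0,0,0,-0.0005,0.5],[0,0,0,0,0,-0.0005,0.5]]'
python3 - <<'E'
from h import *
im=ctrl.snapshot("wrist"); cv2.imwrite("pics/w8.png",im)
E
```

```text
clock: 12.53
tool_pos: [0.4143, -0.2206, 0.1048]
orientation: [180.0, -0.0, -175.5]
force: [-0.2, 0.4, 0.3]
opening: 0.0443
```

View pics/w8.png

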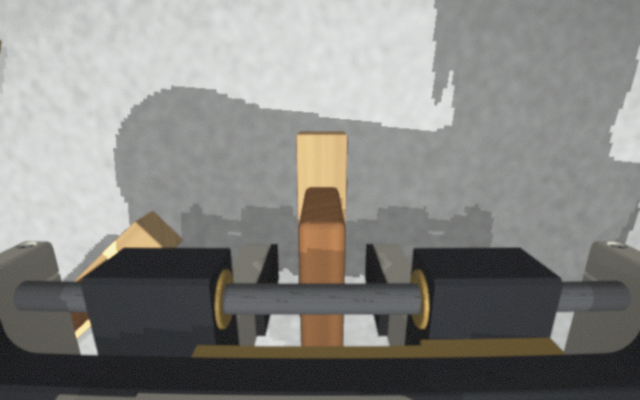

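```bash
python3 -m creep '[[0,0,0,0,0,-0.015,0.5],[0,0,0,0,0,-0.04,0.5],[0,0,0,0,0,-0.075,0.5],[0,0,0,0,0,-0.11,0.5],[0,0,0,0,0,-0.14,0.5],[0,0,0,0,0,-0.16,0.5]]'
python3 -m creep '[[0,0,0,-0.02,0,0,0],[0,0,0,-0.055,-0.002,0,0],[0,0,0,-0.095,-0.004,0,0],[0,0,0,-0.135,-0.006,0,0],[0,0,0,-0.175,-0.008,0,0],[0,0,0,-0.215,-0.01,0,0],[0,0,0,-0.25,-0.012,0,0],[0,0,0,-0.27,-0.012,0,0],[0,0,0,-0.28,-0.012,0,0],[0,0,0,-0.28,-0.012,0,0],[0,0,0,-0.28,-0.012,0,0],[0,0,0,-0.28,-0.012,0,0]]'
python3 - <<'E'
from h import *
o=ctrl.get_obs();print(o["clock"],o["tool_pos"],o["orientation"],o["force"],o["opening"])
m=ctrl.camera_model("wrist");im=ctrl.snapshot("wrist"); cv2.imwrite("pics/w9.png",im); np.save("w9.npy",m,allow_pickle=True)
im=ctrl.snapshot("side"); cv2.imwrite("pics/side9c.png",cv2.resize(im[110:280,220:420],None,fx=3.5,fy=3.5,interpolation=cv2.INTER_CUBIC))
E
```

```text
clock: 13.08
tool_pos: [0.4149, -0.2208, 0.2682]
orientation: [-179.9, 0.2, -175.5]
force: [0.5, 0.2, 0.5]
opening: 0.0436
clock: 14.08
tool_pos: [0.6934, -0.2109, 0.265]
orientation: [180.0, -0.0, -175.6]
force: [-0.2, -0.8, 0.1]
opening: 0.0006
14.0833 [ 0.69336557 -0.21088333  0.26503425] [ 1.79990356e+02 -1.83860960e-02 -1.75556652e+02] [-0.21559847 -0.76100357  0.06894256] 0.0005891607177032031
```

View pics/w9.png

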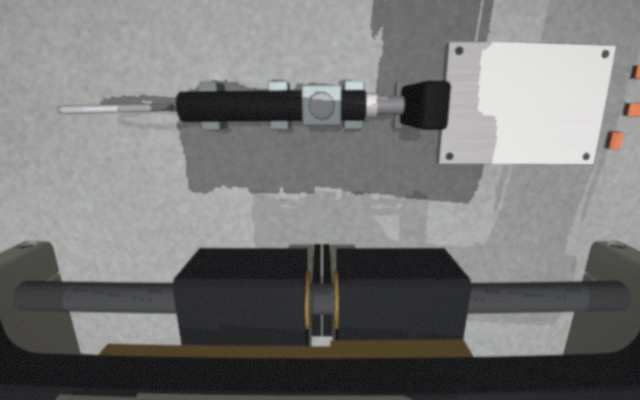

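View pics/side9c.png

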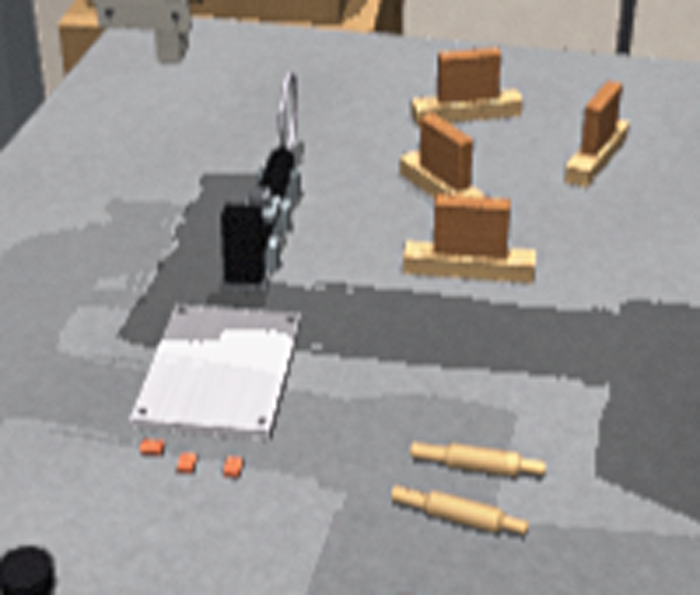

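The block stands upright on the bench and the chips are clear of the plate. In the wrist view the button is at (321,105) and the handle at about (427,105).

```bash
python3 - <<'E'
from h import *
m=np.load("w9.npy",allow_pickle=True).item(); im=cv2.imread("pics/w9.png")
cv2.imwrite("pics/w9c.png",cv2.resize(im[60:180,280:460],None,fx=4,fy=4,interpolation=cv2.INTER_CUBIC))
print("button",onz(m,[(321,105)],.065))
P=onz(m,[(459.5,50.5),(605.5,54),(449,156),(585.5,157)],.012)[:,:2];c=P.mean(0)
for a,b in((0,1),(2,3)):
    y=P[b]-P[a]; print(np.degrees(np.arctan2(-y[0],y[1])))
for a,b in((0,2),(1,3)):
    y=P[b]-P[a]; print(np.degrees(np.arctan2(y[1],y[0])))
print("centre",c)
for th in (4,4.5):
    t=np.radians(th);y=np.array([-np.sin(t),np.cos(t)]); print(th,"btn",c-.202*y,"handle",c-.117*y, "end", c+.013*y)
E
```

```text
button [[ 0.61738697 -0.21839671  0.065     ]]
4.588277057933624
4.418811364371164
4.168280662817868
4.218896890304589
centre [ 0.6014335  -0.01600644]
4 btn [ 0.6155243  -0.21751438] handle [ 0.609595   -0.13272143] end [ 0.60052666 -0.00303811]
4.5 btn [ 0.61728223 -0.21738374] handle [ 0.61061321 -0.13264577] end [ 0.60041353 -0.00304651]
```

View pics/w9c.png

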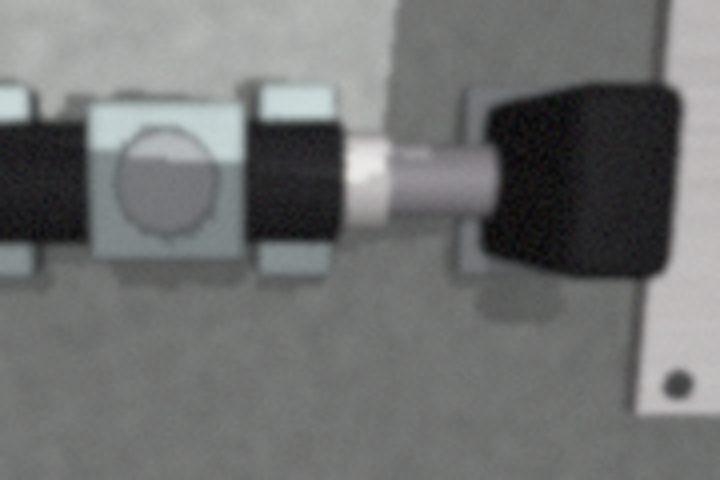

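```bash
python3 -m creep '[[0,0,0,0.02,-0.001,0,0],[0,0,0,0.05,-0.001,0.01,0],[0,0,0,0.07,-0.001,0.03,0],[0,0,0,0.077,-0.001,0.06,0],[0,0,0,0.077,-0.001,0.09,0],[0,0,0,0.077,-0.001,0.112,0],[0,0,0,0.077,-0.001,0.125,0],[0,0,0,0.077,-0.001,0.125,0],[0,0,0,0.077,-0.001,0.125,0]]'
python3 -m creep '[[0,0,0,0,0,0.003,0],[0,0,0,0,0,0.006,0],[0,0,0,0,0,0.008,0],[0,0,0,0,0,0.01,0],[0,0,0,0,0,0.01,0]]'
```

```text
clock: 14.93
tool_pos: [0.6171, -0.2179, 0.1403]
orientation: [-180.0, -0.0, -175.5]
force: [0.3, -0.1, -0.2]
opening: 0.0005
clock: 15.35
tool_pos: [0.618, -0.2178, 0.1303]
orientation: [-180.0, 0.1, -175.5]
force: [0.1, 0.2, 1.3]
opening: 0.0004
```

```bash
python3 -m creep '[[0,0,0,0,0,0.001,0],[0,0,0,0,0,0.002,0],[0,0,0,0,0,0.003,0],[0,0,0,0,0,0.003,0]]'
python3 -m creep '[[0,0,0,0,0,0.001,0],[0,0,0,0,0,0.002,0],[0,0,0,0,0,0.003,0],[0,0,0,0,0,0.0035,0],[0,0,0,0,0,0.0035,0]]'
```

```text
clock: 15.68
tool_pos: [0.618, -0.2179, 0.127]
orientation: [-180.0, 0.0, -175.5]
force: [0.8, -0.8, 4.3]
opening: 0.0005
clock: 16.1
tool_pos: [0.6179, -0.2178, 0.1233]
orientation: [-180.0, 0.0, -175.5]
force: [1.2, -1.4, 3.9]
opening: 0.0004
```

```bash
python3 -m creep '[[0,0,0,0,0,0.0005,0],[0,0,0,0,0,0.001,0],[0,0,0,0,0,0.001,0]]'

```

```text
clock: 16.35
tool_pos: [0.618, -0.2179, 0.1227]
orientation: [-180.0, 0.0, -175.5]
force: [0.7, -1.7, 5.8]
opening: -0.0001
```

```bash
python3 -m creep '[[0,0,0,0,0,0.0005,0],[0,0,0,0,0,0.0008,0],[0,0,0,0,0,0.0008,0]]'
python3 -m creep '[[0,0,0,0,0,0,0],[0,0,0,0,0,-0.01,0],[0,0,0,0,0,-0.03,0],[0,0,0,0,0,-0.06,0],[0,0,0,0,0,-0.07,0]]'

```

```text
clock: 16.6
tool_pos: [0.618, -0.218, 0.1225]
orientation: [-180.0, 0.1, -175.5]
force: [0.2, -0.4, 9.2]
opening: 0.0003
clock: 17.02
tool_pos: [0.6184, -0.2179, 0.1951]
orientation: [-180.0, 0.1, -175.5]
force: [0.2, 0.4, 0.3]
opening: 0.0003
```

The button bottomed out: 4 N while it travelled, rising to 9 N at the end. Now the handle.

```bash
python3 -m creep '[[0,0,0,0,0.015,0,0.6],[0,0,0,0.001,0.045,0,0.6],[0,0,0,0.001,0.07,0,0.6],[0,0,0,0.001,0.082,0,0.6],[0,0,0,0.001,0.0855,0,0.6],[0,0,0,0.001,0.0855,0,0.6],[0,0,0,0.001,0.0855,0,0.6],[0,0,0,0.001,0.0855,0,0.6],[0,0,0,0.001,0.0855,0,0.6]]'
python3 - <<'E'
from h import *
m=ctrl.camera_model("wrist");im=ctrl.snapshot("wrist"); cv2.imwrite("pics/w10.png",im)
o=ctrl.get_obs(); print(o["tool_pos"],o["opening"])
print(proj(m,[(.6105,-.1327,.095)]))
E
```

```text
clock: 17.77
tool_pos: [0.6099, -0.1334, 0.1913]
orientation: [-180.0, -0.0, -175.6]
force: [-0.6, -0.3, 0.5]
opening: 0.0508
[ 0.60994987 -0.133395    0.19129248] 0.05218202348315264
[[324.71855124 240.18176091]]
```

View pics/w10.png

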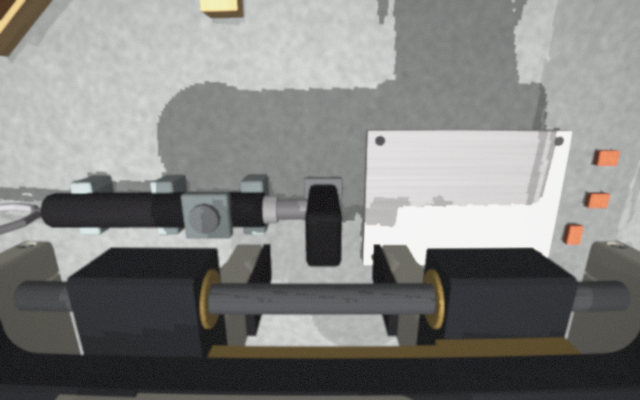

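The handle sits centred between the fingers at (323,235). Descend and close.

```bash
python3 -m creep '[[0,0,0,0,0,0.02,0.6],[0,0,0,0,0,0.04,0.6],[0,0,0,0,0,0.056,0.6],[0,0,0,0,0,0.066,0.6],[0,0,0,0,0,0.066,0.6],[0,0,0,0,0,0.066,0],[0,0,0,0,0,0.066,0],[0,0,0,0,0,0.066,0],[0,0,0,0,0,0.066,0],[0,0,0,0,0,0.066,0],[0,0,0,0,0,0.066,0],[0,0,0,0,0,0.066,0]]'
python3 -m creep '[[0,0,0,0,0,0,0],[0,0,0,0,0,0,0],[0,0,0,0,0,0,0]]'
```

```text
clock: 18.82
tool_pos: [0.6104, -0.1324, 0.1262]
orientation: [-180.0, 0.1, -175.5]
force: [-1.3, 1.4, 4.4]
opening: 0.0221
clock: 19.07
tool_pos: [0.6104, -0.1324, 0.1262]
orientation: [-180.0, 0.1, -175.5]
force: [-1.8, 2.3, 5.9]
opening: 0.0218
```

```bash
python3 -m creep '[[0,0,0,0,0.004,0,0],[0,0,0,0,0.01,0,0],[0,0,0,0,0.017,0,0],[0,0,0,0,0.024,0,0],[0,0,0,0,0.031,0,0],[0,0,0,0,0.038,0,0],[0,0,0,0,0.045,0,0],[0,0,0,0,0.052,0,0],[0,0,0,0,0.059,0,0],[0,0,0,0,0.065,0,0],[0,0,0,0,0.067,0,0],[0,0,0,0,0.067,0,0]]'

```

```text
clock: 20.07
tool_pos: [0.6049, -0.0658, 0.1262]
orientation: [-180.0, 0.0, -175.5]
force: [-1.5, -2.8, 5.6]
opening: 0.0221
```

```bash
python3 -m creep '[[0,0,0,0,0.003,0,0],[0,0,0,0,0.008,0,0],[0,0,0,0,0.014,0,0],[0,0,0,0,0.021,0,0],[0,0,0,0,0.028,0,0],[0,0,0,0,0.035,0,0],[0,0,0,0,0.042,0,0],[0,0,0,0,0.049,0,0],[0,0,0,0,0.055,0,0],[0,0,0,0,0.06,0,0],[0,0,0,0,0.06,0,0],[0,0,0,0,0.06,0,0]]'
python3 -m creep '[[0,0,0,0,0.001,0,0],[0,0,0,0,0.002,0,0],[0,0,0,0,0.003,0,0],[0,0,0,0,0.003,0,0]]'

```

```text
clock: 21.07
tool_pos: [0.6001, -0.0066, 0.1262]
orientation: [-179.9, -0.0, -175.5]
force: [-1.5, -3.9, 5.9]
opening: 0.0215
clock: 21.4
tool_pos: [0.6, -0.0043, 0.1262]
orientation: [-179.9, -0.0, -175.5]
force: [0.0, -8.3, 6.2]
opening: 0.0219
```

```bash
python3 -m creep '[[0,0,0,0,0.001,0,0],[0,0,0,0,0.002,0,0],[0,0,0,0,0.002,0,0],[0,0,0,0,0.002,0,0]]'

```

```text
clock: 21.73
tool_pos: [0.5997, -0.0024, 0.1262]
orientation: [-179.9, -0.0, -175.5]
force: [-0.5, -8.5, 6.6]
opening: 0.0221
```

```bash
python3 -m creep '[[0,0,0,0,0.001,0,0],[0,0,0,0,0.0015,0,0],[0,0,0,0,0.0015,0,0],[0,0,0,0,0.0015,0,0]]'

```

```text
clock: 22.07
tool_pos: [0.5997, -0.002, 0.1262]
orientation: [-179.8, -0.0, -175.5]
force: [1.0, -14.7, 4.8]
opening: 0.022
```

The force rose to 14.7 N with almost no further motion, so the pole is at its second stop. Last check before handing in.

```bash
python3 -m creep '[[0,0,0,0,0,0,0],[0,0,0,0,0,0,0],[0,0,0,0,0,0,0],[0,0,0,0,0,0,0],[0,0,0,0,0,0,0],[0,0,0,0,0,0,0]]'
python3 - <<'E'
from h import *
a=ctrl.snapshot("side");b=ctrl.snapshot("scene")
c=lambda i,x,y:cv2.resize(i[y:y+170,x:x+170],None,fx=2.3,fy=2.3,interpolation=cv2.INTER_CUBIC)
cv2.imwrite("pics/fin.png",np.hstack([c(a,230,110),c(b,210,120)]))
E
```

```text
clock: 22.57
tool_pos: [0.5997, -0.002, 0.1262]
orientation: [-179.8, -0.0, -175.5]
force: [1.0, -14.0, 4.7]
opening: 0.0219
```

View pics/fin.png

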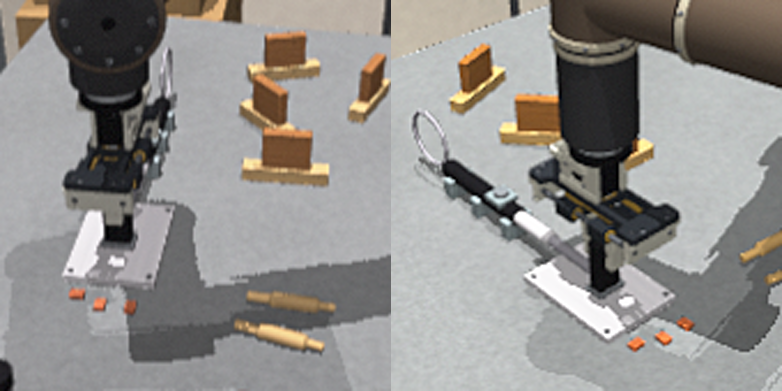

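The pole is extended over the plate with the handle gripped. The chips are on the bench, the block is standing, and the bails are where they were.

```bash
python3 -c "
from plant import ctrl
print(ctrl.close_job()); print(ctrl.get_obs()['force'])"
```

```text
the job is handed in; nothing more can be done
None
the job is handed in; nothing more can be done
```

The job is handed in at about 22.7 s of the 67 s allowed. The arm is still gripping the handle with the pole fully extended; no verdict was reported.

- **Scraper and chips:** I took the scraper block nearest the base and wiped all three chips off the far edge of the plate. Both fixed cameras show them flat on the bench, agreeing within about 1 mm. I then stood the block upright near its original spot and let go.
- **Button:** It took about 4 N on the way down, and the force rose to 9 N when it bottomed out.
- **Pole:** I drew the handle 130 mm to the second stop. Over the last 1.5 mm commanded, the hand moved only 0.4 mm and the force rose from 8.5 to about 14 N. The fingers were at 22 mm on the handle.

The last pictures show the pole extended, the block standing and the chips off the plate, with the bails undisturbed. I did not measure the bottle, ball or bail positions again at the end; the arm never went near them. No check failed or disagreed beyond 2–3 mm differences between camera estimates early on.

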